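# Clip a sample tube into the photo holder and hold it up to the camera

### The arm

A 7-joint arm with a two-finger parallel gripper is mounted at the origin on the work surface. World frame = base frame: x ahead of the robot, y to its left, z up, the work surface at z = 0. Lengths are in m, angles in rad, forces in N, time in s.
With the tool pointing down it reaches from about 0.425 to 0.95 m from the base axis. Payload 16.7 kg.
Tool frame: the origin (TCP) lies midway between the tips of the shut fingers; the grasp point (between the pads) lies 19 mm behind it (bot.pinch_z is the z of the grasp point in the tool frame, in m); z points along the fingers, y is the line along which they close (so a half turn about z gives the same grasp; the last joint's range is limited). The gripper opens to 94 mm and grips with 3 to 60 N. Pads are 16 mm wide; open, the fingers measure 119 mm over their backs; the gripper's body (75 mm by 177 mm) begins 78 mm behind the grasp point.
Start: joints at [-1.365, 0.426, 0.074, 1.606, -0.034, 1.111, -0.067], TCP at [0.234, 0.633, 0.205] pointing down, gripper open.
Joint ranges: [-2.85, 2.85], [-0.5, 2.14], [-1.23, 1.37], [0.21, 2.46], [-1.02, 4.16], [0.16, 2.05], [-2.73, 2.73]. Speed limits (rad/s): [1.89, 1.89, 2.39, 2.39, 3.01, 3.01, 3.01].

### API

Orientations are given as a unit quaternion [w, x, y, z].
In Python, from rig import get_state, read_camera, ticket, bot gives the robot as it stands.
- The arm moves only by the tool servo_tool, never from a script. Its argument "deltas" is a list of rows, each an object of numbers: "dx", "dy", "dz": the shift along the tool's x, y, z in m; "wx", "wy", "wz": the turn, a rotation vector about the tool's x, y, z in degrees. A call has 1 to 20 rows; each row shifts and turns the commanded pose from where the row before left it, along the tool's axes as they then stand; what a row does not reach is not made up. A row lasts 1/8 s, in which the tool goes at most 62.5 mm and 10.7 degrees, less where a joint would pass 70% of its speed; a pose out of reach is approached as far as the arm can. A call is refused whole if a number of a shift passes 0.0625 or a number of a turn 10.7, either way. A call with a gripper value outside its range is refused whole. "grip" is the closure, from 0 (fully open) to 1 (shut), set as the call begins (left out, the last holds). The fingers move at their own pace and stop on an object; "newtons" is the grip in N (left out, the last holds). Time passes only in rows, so rows that do not move let the fingers close. It gives the time, the measured TCP pose, the force, the opening and the grip force at its end, in the units of the state.
- get_state(): the state, without advancing time (a new reading comes with each control period).
- read_camera(name): name is "scene" or "top" or "wrist"; returns a dict with "img" (480x640x3 uint8, blue, green, red), "vertical_fov" (degrees; the focal length in pixels is half the picture's height over the tangent of half this angle, whatever the lens; pixels are square), "cx", "cy" (the principal point, pixels), "k1" (the pictures are not rectified: a ray, as slopes to the right and down, at radius r is drawn at 1 + k1 r^2 times it, then the intrinsics apply), "R" (3x3) and "t" (3): a world point X has camera coordinates R X + t. Camera axes: x right, y down, z forward; pixel columns grow to the right and rows downward; lengths in m; the calibration is good to about 2 mm. A picture is of the moment at which its call begins. There is no depth.
- ticket.sign_off(): hands the job in; it is judged then, once.
The state is a dict: "time_s": time; "joint_pos": joint angles; "joint_vel": joint speeds; "joint_efforts": joint torques, N m; "position": TCP position; "ee_rot": TCP orientation; "force": force on the tool from outside, world axes, zero at the start; "wrist_torque": the same for the moment, N m; "opening": finger opening in m; "gripper_force": force on a finger pad.
Only numpy, scipy, OpenCV 4.12 (cv2) and the standard library are available. Lean on these libraries where they do the work, as an engineer would, in place of code of your own. Each camera call takes 0.05 s, during which the arm holds its last target. There are 200 camera calls.

### The job

Take the orange-capped tube from the rack, centre it over the fork clips of the photo holder and press it down until it sits fully home with the yellow jaw sprung shut over it. Then lift the holder upright by its aluminium grip and hold it in front of the camera, with the middle of the tube straight in front of the lens and 12 cm from it, the tube level and lying square across the view. Finish while still holding it there by the grip, at rest; do not knock the camera, and leave the other tubes and the things on the desk where they are.

Things in the scene. Friction and masses are not known exactly. Their poses are not given: they have to be found in the camera images.
- tube_orange: The tube to photograph: clear, ORANGE ribbed cap, dark insect inside, 26 g. Lies level in one of the rack's three slots, 34 mm above the desk. 130 mm long; body 16 mm in diameter from -65 (round bottom) to +45 mm, cap 19 mm in diameter from +45 to +65 mm. Origin: on the tube's axis at mid-length, where to grip it; x axis along the tube to the cap, z up at the start.
- tube_blue: Another sample tube of the same size, BLUE cap, to be left lying in the rack. Origin on its axis at mid-length, x along it towards the cap.
- tube_white: Another sample tube of the same size, WHITE cap, to be left lying in the rack. Origin on its axis at mid-length, x along it towards the cap.
- rack: Blue plastic rack for lying tubes, fixed: base 110 x 196 x 6 mm; two rails 37 mm high, 8 mm thick, at x = -35 and +35 mm, with three slots 60 mm apart along y. A tube bridges the rails, its axis 34 mm above the desk; between the rails it is free all round (62 mm gap, 20 mm of air below). Origin: centre of the underside; x along the tubes.
- holder: Photo holder, 0.22 kg, standing loose on the desk: black plate 172 x 36 x 6 mm (x from -124 to +48 mm), two white fork clips at x = -30 and +30 mm (each 6 mm thick) with a yellow sprung jaw, and an upright aluminium grip block round x = -100 mm. Origin: underside of the plate, midway between the forks; x axis from the grip to the forks (along the clipped tube), z up.
- jaw (a joint): The holder's yellow jaw, hinged low on its +y side: two arms (x = -36.5 and +36.5 mm, 69 mm high) whose noses slope down and in over the forks. 0 rad = shut (sprung), grows as it opens to +y. A tube pressed straight down meets the noses about 20 mm above its seat, opens them by itself to about 0.1 rad with 7 to 12 N, and the jaw springs back to 0 over the seated tube.
- clip (a point): Where the middle of a seated tube's axis lies: midway between the forks, 44 mm above the holder's underside; axes as holder. Each fork: saddle 36 mm high between a tall prong at -y (flared, 70 mm high) and a short one at +y (44 mm high), 17.4 mm apart. Between the forks 54 mm along x are free for fingers, down to 16 mm above the desk.
- grip (a point): Where to grip the holder: in the aluminium block, 100 mm from the clip towards the holder's -x, 58 mm above its underside; axes as holder. The block is 40 mm along x and 22 mm thick along y (grip it across y from above), from 6 to 78 mm above the underside. The loaded holder's centre of mass lies 30 to 45 mm from here towards the forks: grip firmly, 30 N or more.
- camera_stand: Inspection camera on a column stand, fixed: grey base 180 x 150 x 18 mm, steel column 22 mm thick, 320 mm high; clamped on it a white camera head (62 x 62 mm) with black lens and grey ring light 74 mm in diameter, at a height that differs each time (lens axis 160 to 240 mm up). Origin: under the column on the desk; the lens looks level along -x.
- lens (a point): Centre of the front face of the lens and ring light, 150 mm in front of the column, at the height of the lens axis. Axes as camera_stand: the lens looks along -x.
- view (a point): The point in the air that the camera photographs: on the lens axis, 120 mm in front of the lens (270 mm from the column); the middle of the tube belongs here. Axes as camera_stand: x along the lens axis towards the camera, y level across the view (the tube lies along y, either way round), z up.
- petri: Glass petri dish with lid, 95 mm in diameter, 19 mm high, on the desk towards the back; to be left alone. Origin: centre of the underside.
- magnifier: Black hand lens lying flat: ring 81 mm in diameter, handle along its x to 138 mm, up to 16 mm high; to be left alone. Origin: under the centre of the lens.
- dropper_bottle: Amber glass bottle with black cap, 36 mm in diameter, 75 mm high, to the left near the robot; to be left alone. Origin: centre of the underside.
- forceps: Steel forceps lying flat, 122 mm long, at the back right; to be left alone. Origin: under its middle.
Things that resemble listed ones, but are neither listed nor needed, are in the scene too. Several things look just like the holder: the one meant starts farthest to the robot's left.

How it is judged:
By the outcome, as a careful person would: the job done as asked, in the order asked, and still so for the second after the job is handed in, while the arm keeps its last pose, push and grip.
It also fails if it takes over 58 s, if anything falls off the work surface, if the arm or the gripper's body presses on something with over 40 N, if the wrist force passes 120 N, or if a joint passes its speed limit or range.

## Working session

There is one attempt and no reset: what is moved stays moved. The work goes in short steps, Python scripts to look and compute and a tool call to move; the robot and the scene stay as the last step left them, time stands still between calls to the robot, and variables do not carry over. Pictures are saved under pics/ and viewed, at most 10 in all, crops included, and the job is handed in when it is done.

Besides the shell and the picture viewer there is one more tool, called after "Call:" by a JSON object that holds its "api" and its "payload". servo_tool: Moves the arm, as the interface text tells. Its arguments: {"type":"object","properties":{"deltas":{"type":"array","items":{"type":"object","properties":{"dx":{"type":"number"},"dy":{"type":"number"},"dz":{"type":"number"},"wx":{"type":"number"},"wy":{"type":"number"},"wz":{"type":"number"}}}},"grip":{"type":"number"},"newtons":{"type":"number"}},"required":["deltas"]}

```bash
ls; mkdir -p pics
cat > h.py <<'E'
import numpy as np, cv2
from rig import get_state, read_camera, ticket, bot
from scipy.spatial.transform import Rotation as Ro
def K(c):
    f=240/np.tan(np.radians(c["vertical_fov"])/2); return f
def ray(c,u,v):
    f=K(c); d=np.array([(u-c["cx"])/f,(v-c["cy"])/f]); s=d.copy()
    for _ in range(30): s=d/(1+c["k1"]*(s@s))
    R=np.array(c["R"]);t=np.array(c["t"])
    return -R.T@t, R.T@np.array([s[0],s[1],1])
def at(c,u,v,z):
    o,d=ray(c,u,v); return o+d*(z-o[2])/d[2]
def proj(c,X):
    p=np.array(c["R"])@np.array(X)+np.array(c["t"]); s=p[:2]/p[2]; s=s*(1+c["k1"]*(s@s))
    return s*K(c)+[c["cx"],c["cy"]]
def tri(*rs):
    A=np.zeros((3,3));b=np.zeros(3)
    for o,d in rs:
        d=d/np.linalg.norm(d);P=np.eye(3)-np.outer(d,d);A+=P;b+=P@o
    x=np.linalg.solve(A,b); return x,[np.linalg.norm(np.cross(x-o,d/np.linalg.norm(d))) for o,d in rs]
def save():
    import pickle
    C={n:read_camera(n) for n in("scene","top","wrist")}
    pickle.dump(C,open("cams.pkl","wb")); return C
def load():
    import pickle; return pickle.load(open("cams.pkl","rb"))
E
python3 - <<'E'
from h import *
C=save()
for n in C:
    c=C[n]; cv2.imwrite(f"pics/{n}0.png",c["img"]); o=ray(c,320,240); print(n,c["vertical_fov"],c["cx"],c["cy"],c["k1"],o)
s=get_state(); print(s,bot.pinch_z)
E
```

```text
pics
scene 42.44321127642776 310.6961925532788 243.79837247428162 -0.1291701839606543 (array([ 1.3101891 , -0.07337941,  1.32420103]), array([-0.54443527,  0.08632949, -0.83450694]))
top 48.29769403143999 312.5180503290841 239.0337842692146 -0.09456873120651117 (array([0.37004941, 0.02821855, 1.30554809]), array([ 0.13446078,  0.00756626, -0.99099025]))
wrist 63.402446750003435 315.0218567381424 237.73710899219628 -0.06553339239575853 (array([0.16916524, 0.65731832, 0.38575983]), array([ 0.23627027, -0.07490004, -0.96889855]))
{'time_s': 0.15, 'joint_pos': array([-1.36549961,  0.42658663,  0.07385216,  1.60641651, -0.03408717,
        1.11079274, -0.06706116]), 'joint_vel': array([-2.40413243e-04, -3.70925092e-03,  7.49328456e-04, -2.81870012e-03,
        1.02736698e-03, -6.21578392e-04, -5.77215508e-05]), 'joint_efforts': array([ 4.09442349e-03, -9.36278415e+01,  3.66945639e+00, -4.54424894e+01,
       -4.86721960e-02,  1.79160439e-02,  6.87870420e-05]), 'position': array([0.23440659, 0.63265482, 0.20495669]), 'ee_rot': array([-4.89551949e-05,  1.76460707e-01,  9.84307572e-01, -4.69636621e-04]), 'force': array([ 0.97859436, -0.24717055, -1.24453127]), 'wrist_torque': array([ 0.03060564,  0.01755125, -0.0282349 ]), 'gripper_force': 0.0, 'opening': 0.09412640063689036} -0.0188
```

View pics/top0.png

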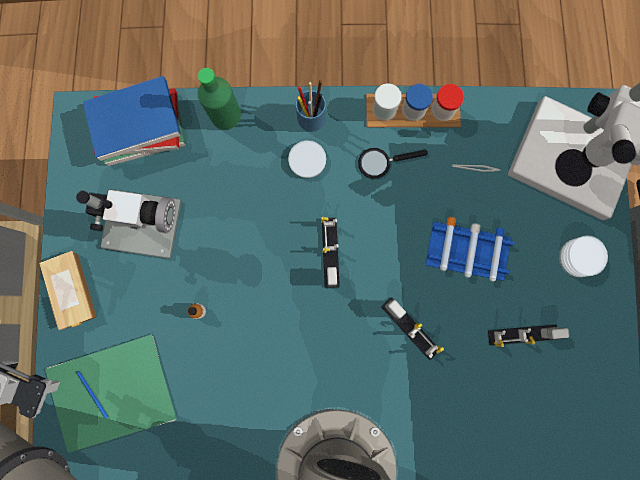

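View pics/scene0.png

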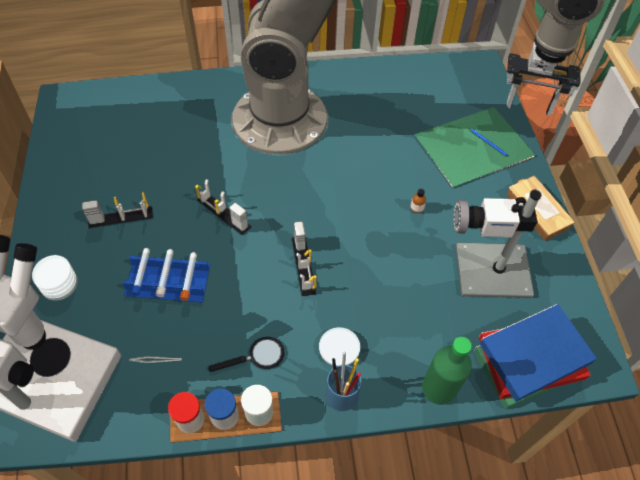

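The top picture shows three holder-like things at (331,252), (412,328) and (528,335). The one at (331,252) has the largest y, so it is farthest to the robot's left and is the one meant. The orange tube's cap is at (451,221) and the camera head is at (155,212). I'll confirm this in an enlarged crop.

Run:
```python
from h import *
C=load(); t=C["top"]["img"]; s=C["scene"]["img"]
def crop(i,x,y,w,h,k): return cv2.resize(i[y:y+h,x:x+w],None,fx=k,fy=k,interpolation=cv2.INTER_CUBIC)
# each tile 400x300
M=np.vstack([np.hstack([crop(t,275,205,100,100,4)[50:350]*1 if 0 else crop(t,280,212,107,80,3.75)[:300,:400], crop(t,425,212,100,75,4)]),
 np.hstack([crop(s,255,218,100,75,4), crop(t,75,180,120,90,10/3)])])
cv2.imwrite("pics/m1.png",M)
for u,v in[(331,252),(412,328),(528,335)]: print(at(C["top"],u,v,0.03))
```

```text
[0.51404928 0.01161991 0.03      ]
[ 0.33343329 -0.17874957  0.03      ]
[ 0.3147663  -0.45549329  0.03      ]
```

View pics/m1.png

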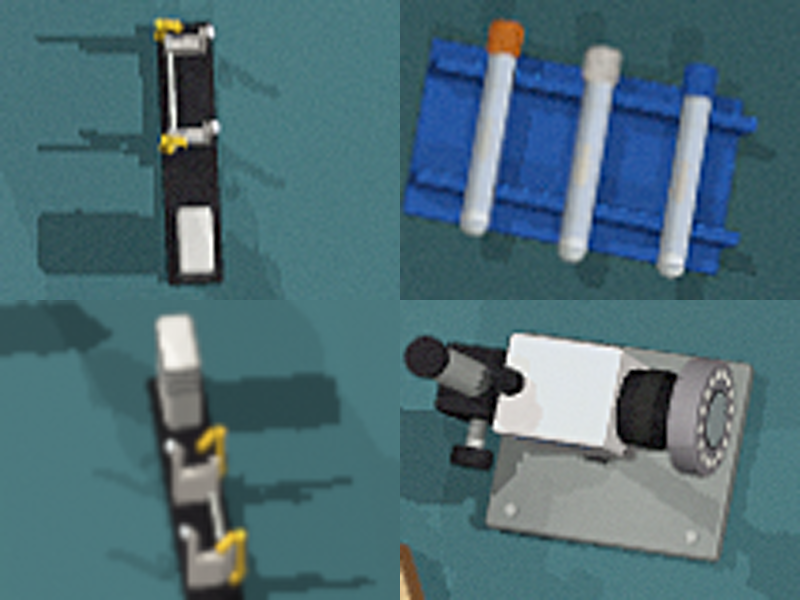

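The crop confirms the holder at (331,252): aluminium block towards the robot, two white forks and yellow jaws on its left (+y). The orange cap and the lens ring are clear. Next are scene crops of the stand and rack for triangulation.

Run:
```python
from h import *
C=load(); t=C["top"]["img"]; s=C["scene"]["img"]
def crop(i,x,y,w,h,k): return cv2.resize(i[y:y+h,x:x+w],None,fx=k,fy=k,interpolation=cv2.INTER_CUBIC)
M=np.vstack([np.hstack([crop(s,445,185,100,75,4), crop(s,120,240,100,75,4)]),
 np.hstack([crop(t,140,185,50,50,6)[:, :],crop(s,450,235,100,60,5)])[:300] if 0 else np.hstack([crop(t,137,186,50,37,8)[:296,:400], crop(s,446,232,100,74,4)])])
cv2.imwrite("pics/m2.png",M)
```

```text
(no output)
```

View pics/m2.png

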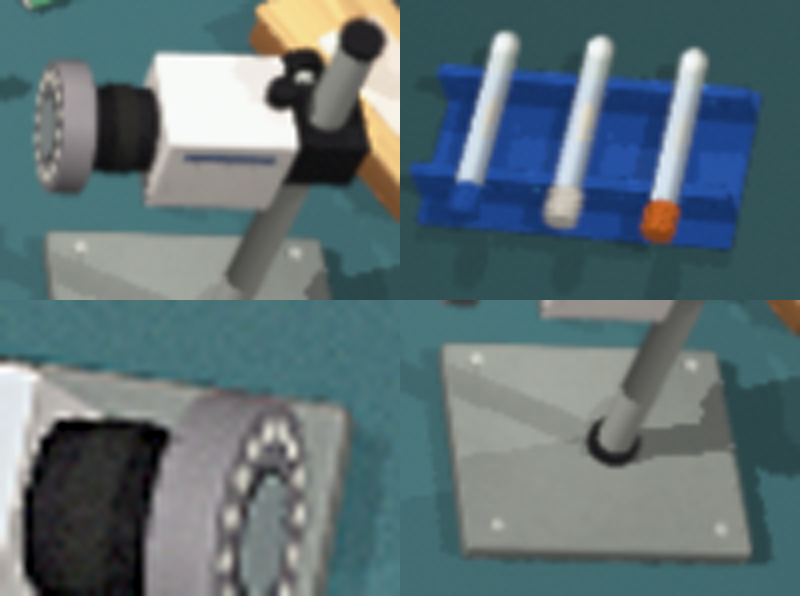

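Run:
```python
from h import *
C=load(); T,S=C["top"],C["scene"]
def px(ox,oy,k,sx,sy): return lambda x,y: (ox+(x-sx+.5)/k-.5, oy+(y-sy+.5)/k-.5)
t1=px(280,212,3.75,0,0); t2=px(425,212,4,400,0); t3=px(255,218,4,0,300); t4=px(75,180,10/3,400,300)
s1=px(445,185,4,0,0); s2=px(120,240,4,400,0); s4=px(446,232,4,400,300)
P=lambda n,x: print(n,np.round(x,4))
P("lens",tri(ray(T,*t4(715,418)),ray(S,*s1(49,125)))[0]); print(tri(ray(T,*t4(715,418)),ray(S,*s1(49,125)))[1])
P("coltop",at(T,*t4(428,355),.32));P("coltopS",at(S,*s1(362,40),.32));P("colfoot",at(S,*s4(612,440),.018))
bs=[at(S,*s4(*p),.018) for p in[(443,346),(715,352),(750,551),(463,551)]]; bt=[at(T,*t4(*p),.018) for p in[(751,362),(720,558),(487,527)]]
P("bs",bs);P("bt",bt)
d=lambda a,b:(np.linalg.norm(b-a),np.degrees(np.arctan2(*(b-a)[1::-1])))
print([d(bs[i],bs[(i+1)%4]) for i in range(4)],d(bt[0],bt[1]),d(bt[2],bt[1]))
for n,c,a,b in(("tubeT",T,t2(474,236),t2(507,20)),("tubeS",S,s2(694,50),s2(659,240))):
    a,b=at(c,*a,.034),at(c,*b,.034);P(n,[a,b,(a+b)/2]);print(d(a,b))
P("blkT",[at(T,*t1(*p),.078) for p in[(177,208),(212,206),(214,272),(180,274),(196,240)]])
P("blkS",[at(S,*t3(*p),.078) for p in[(157,318),(193,315),(200,345),(163,348),(178,332)]])
P("plateT",[at(T,*t1(*p),.006) for p in[(168,284),(221,282),(213,22)]])
P("prongs",[at(T,*t1(*p),.07) for p in[(210,33),(213,127)]])
```

```text
lens [0.5682 0.3471 0.2317]
[np.float64(0.0006034240403527822), np.float64(0.0006034240403528402)]
coltop [0.5902 0.4937 0.32  ]
coltopS [0.5927 0.4927 0.32  ]
colfoot [0.5873 0.4958 0.018 ]
bs [[0.5066 0.4061 0.018 ]
 [0.5311 0.5822 0.018 ]
 [0.6746 0.5599 0.018 ]
 [0.6529 0.3821 0.018 ]]
bt [[0.65   0.3857 0.018 ]
 [0.5033 0.4036 0.018 ]
 [0.5263 0.582  0.018 ]]
[(np.float64(0.1778047972013722), np.float64(82.05269103094713)), (np.float64(0.1451259463208503), np.float64(-8.816606886420631)), (np.float64(0.1791699922010368), np.float64(-96.95288010251393)), (np.float64(0.148261039578804), np.float64(170.68452384004874))] (np.float64(0.14782504755820317), np.float64(173.05957321400993)) (np.float64(0.17991431350213222), np.float64(-97.35132027719622))
tubeT [[ 0.4684 -0.2552  0.034 ]
 [ 0.5989 -0.2794  0.034 ]
 [ 0.5337 -0.2673  0.034 ]]
(np.float64(0.132712633929352), np.float64(-10.510246347423191))
tubeS [[ 0.4687 -0.2566  0.034 ]
 [ 0.5998 -0.2795  0.034 ]
 [ 0.5342 -0.2681  0.034 ]]
(np.float64(0.13305086110737033), np.float64(-9.914341643532335))
blkT [[ 0.4737  0.0219  0.078 ]
 [ 0.4749  0.0005  0.078 ]
 [ 0.4345 -0.0006  0.078 ]
 [ 0.4333  0.0202  0.078 ]
 [ 0.4541  0.0104  0.078 ]]
blkS [[ 4.376e-01 -1.700e-03  7.800e-02]
 [ 4.378e-01  2.050e-02  7.800e-02]
 [ 4.606e-01  2.230e-02  7.800e-02]
 [ 4.603e-01 -4.000e-04  7.800e-02]
 [ 4.495e-01  1.000e-02  7.800e-02]]
plateT [[ 0.4306  0.0275  0.006 ]
 [ 0.4319 -0.0067  0.006 ]
 [ 0.6022 -0.0024  0.006 ]]
prongs [[ 5.838e-01  1.000e-03  7.000e-02]
 [ 5.247e-01 -5.000e-04  7.000e-02]]
```

Each position agrees with the sizes given:

| Item | Position (m) | Yaw |
|---|---|---|
| Tube middle | (0.534, -0.268, 0.034) | -10.2° |
| Holder grip | (0.454, 0.010) | +1.5° |
| Clip | (0.554, 0.013) | +1.5° |
| Lens | (0.569, 0.346, 0.232) | stand at 82.2° |
| View point | (0.552, 0.227, 0.232) | |

I'll go to hover over the tube.

Call:
{"api": "servo_tool", "payload": {"deltas": [{"dx": -0.037,"dy": -0.0378},{"dx": -0.037,"dy": -0.0378},{"dx": -0.037,"dy": -0.0378},{"dx": -0.037,"dy": -0.0378},{"dx": -0.037,"dy": -0.0378},{"dx": -0.037,"dy": -0.0378},{"dx": -0.037,"dy": -0.0378},{"dx": -0.037,"dy": -0.0378},{"dx": -0.037,"dy": -0.0378},{"dx": -0.037,"dy": -0.0378},{"dx": -0.028,"dy": -0.0454},{"dx": -0.028,"dy": -0.0454},{"dx": -0.028,"dy": -0.0454},{"dx": -0.028,"dy": -0.0454},{"dx": -0.028,"dy": -0.0454},{"dx": -0.028,"dy": -0.0454},{"dx": -0.028,"dy": -0.0454},{"dx": -0.028,"dy": -0.0454},{"wz": -5},{"wz": -5}], "grip": 0.55, "newtons": 40}}

```text
invalid input at $.deltas[0]: expected keys dx, dy, dz, wx, wy, wz
```

Call:
{"api": "servo_tool", "payload": {"deltas": [{"dx": -0.037,"dy": -0.0378,"dz": 0,"wx": 0,"wy": 0,"wz": 0},{"dx": -0.037,"dy": -0.0378,"dz": 0,"wx": 0,"wy": 0,"wz": 0},{"dx": -0.037,"dy": -0.0378,"dz": 0,"wx": 0,"wy": 0,"wz": 0},{"dx": -0.037,"dy": -0.0378,"dz": 0,"wx": 0,"wy": 0,"wz": 0},{"dx": -0.037,"dy": -0.0378,"dz": 0,"wx": 0,"wy": 0,"wz": 0},{"dx": -0.037,"dy": -0.0378,"dz": 0,"wx": 0,"wy": 0,"wz": 0},{"dx": -0.037,"dy": -0.0378,"dz": 0,"wx": 0,"wy": 0,"wz": 0},{"dx": -0.037,"dy": -0.0378,"dz": 0,"wx": 0,"wy": 0,"wz": 0},{"dx": -0.037,"dy": -0.0378,"dz": 0,"wx": 0,"wy": 0,"wz": 0},{"dx": -0.037,"dy": -0.0378,"dz": 0,"wx": 0,"wy": 0,"wz": 0},{"dx": -0.028,"dy": -0.0454,"dz": 0,"wx": 0,"wy": 0,"wz": 0},{"dx": -0.028,"dy": -0.0454,"dz": 0,"wx": 0,"wy": 0,"wz": 0},{"dx": -0.028,"dy": -0.0454,"dz": 0,"wx": 0,"wy": 0,"wz": 0},{"dx": -0.028,"dy": -0.0454,"dz": 0,"wx": 0,"wy": 0,"wz": 0},{"dx": -0.028,"dy": -0.0454,"dz": 0,"wx": 0,"wy": 0,"wz": 0},{"dx": -0.028,"dy": -0.0454,"dz": 0,"wx": 0,"wy": 0,"wz": 0},{"dx": -0.028,"dy": -0.0454,"dz": 0,"wx": 0,"wy": 0,"wz": 0},{"dx": -0.028,"dy": -0.0454,"dz": 0,"wx": 0,"wy": 0,"wz": 0},{"dx": 0,"dy": 0,"dz": 0,"wx": 0,"wy": 0,"wz": -5},{"dx": 0,"dy": 0,"dz": 0,"wx": 0,"wy": 0,"wz": -5}], "grip": 0.55, "newtons": 40}}

```text
time_s: 2.65
position: [0.5336, -0.2693, 0.205]
ee_rot: [-0.001, 0.089, 0.996, -0.0]
force: [-0.1, 0.3, 0.2]
opening: 0.0423
gripper_force: 0.0
```

Run:
```python
from h import *
C=save(); c=C["wrist"]; i=c["img"].copy()
cv2.imwrite("pics/w1.png",i)
q=get_state()["ee_rot"];print(np.round(Ro.from_quat(np.roll(q,-1)).as_matrix(),4))
print([np.round(proj(c,p),1) for p in([.534,-.268,.034],[.598,-.2795,.034],[.47,-.2565,.034])])
```

```text
[[-9.835e-01  1.809e-01 -3.000e-04]
 [ 1.809e-01  9.835e-01  2.000e-04]
 [ 3.000e-04  1.000e-04 -1.000e+00]]
[array([315.4, 218.9]), array([315.5, 285.2]), array([315.3, 146.9])]
```

View pics/w1.png

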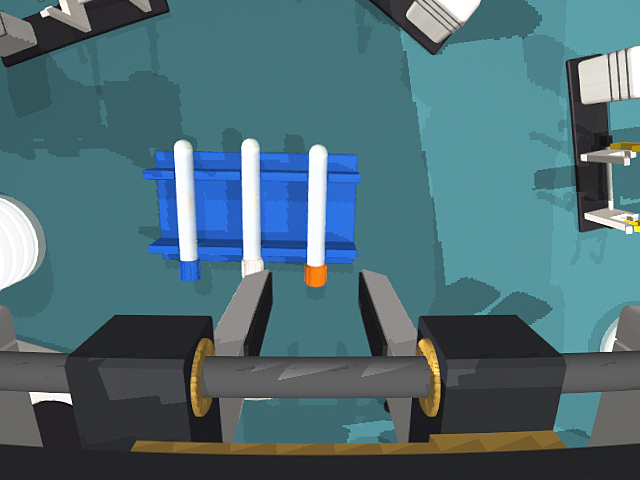

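The wrist view has the orange tube's tip at (318,146) and its cap end at (315.5,287). I predicted (315,147) and (315.5,285), so they agree within 2 mm. Descending.

Call:
{"api": "servo_tool", "payload": {"deltas": [{"dx": 0,"dy": 0.001,"dz": 0.05,"wx": 0,"wy": 0,"wz": 0.4},{"dx": 0,"dy": 0,"dz": 0.05,"wx": 0,"wy": 0,"wz": 0},{"dx": 0,"dy": 0,"dz": 0.04,"wx": 0,"wy": 0,"wz": 0},{"dx": 0,"dy": 0,"dz": 0.02,"wx": 0,"wy": 0,"wz": 0},{"dx": 0,"dy": 0,"dz": 0.015,"wx": 0,"wy": 0,"wz": 0},{"dx": 0,"dy": 0,"dz": 0.01,"wx": 0,"wy": 0,"wz": 0},{"dx": 0,"dy": 0,"dz": 0.005,"wx": 0,"wy": 0,"wz": 0},{"dx": 0,"dy": 0,"dz": 0,"wx": 0,"wy": 0,"wz": 0}]}}

```text
time_s: 3.8
position: [0.5343, -0.2676, 0.0158]
ee_rot: [0.0, 0.094, 0.996, -0.0]
force: [0.9, 0.6, 0.7]
opening: 0.0427
gripper_force: 0.0
```

Call:
{"api": "servo_tool", "payload": {"deltas": [{"dx": 0,"dy": 0,"dz": 0,"wx": 0,"wy": 0,"wz": 0},{"dx": 0,"dy": 0,"dz": 0,"wx": 0,"wy": 0,"wz": 0},{"dx": 0,"dy": 0,"dz": 0,"wx": 0,"wy": 0,"wz": 0},{"dx": 0,"dy": 0,"dz": 0,"wx": 0,"wy": 0,"wz": 0},{"dx": 0,"dy": 0,"dz": 0,"wx": 0,"wy": 0,"wz": 0},{"dx": 0,"dy": 0,"dz": 0,"wx": 0,"wy": 0,"wz": 0}], "grip": 1, "newtons": 40}}

```text
time_s: 4.55
position: [0.5343, -0.2675, 0.0156]
ee_rot: [0.0, 0.094, 0.996, -0.0]
force: [0.1, 0.5, 4.6]
opening: 0.015
gripper_force: 40.0
```

Call:
{"api": "servo_tool", "payload": {"deltas": [{"dx": 0,"dy": 0,"dz": -0.01,"wx": 0,"wy": 0,"wz": 0},{"dx": 0,"dy": 0,"dz": -0.03,"wx": 0,"wy": 0,"wz": 0},{"dx": 0,"dy": 0,"dz": -0.04,"wx": 0,"wy": 0,"wz": 0},{"dx": 0,"dy": 0,"dz": -0.04,"wx": 0,"wy": 0,"wz": 0},{"dx": 0,"dy": 0,"dz": -0.03,"wx": 0,"wy": 0,"wz": 0},{"dx": 0.0033,"dy": 0.028,"dz": 0,"wx": 0,"wy": 0,"wz": 0},{"dx": 0.0033,"dy": 0.028,"dz": 0,"wx": 0,"wy": 0,"wz": 0},{"dx": 0.0033,"dy": 0.028,"dz": 0,"wx": 0,"wy": 0,"wz": 0},{"dx": 0.0033,"dy": 0.028,"dz": 0,"wx": 0,"wy": 0,"wz": 0},{"dx": 0.0033,"dy": 0.028,"dz": 0,"wx": 0,"wy": 0,"wz": 0},{"dx": 0.0033,"dy": 0.028,"dz": 0,"wx": 0,"wy": 0,"wz": 0},{"dx": 0.0033,"dy": 0.028,"dz": 0,"wx": 0,"wy": 0,"wz": 0},{"dx": 0.0033,"dy": 0.028,"dz": 0,"wx": 0,"wy": 0,"wz": 0},{"dx": 0.0033,"dy": 0.028,"dz": 0,"wx": 0,"wy": 0,"wz": 0},{"dx": 0.0033,"dy": 0.028,"dz": 0,"wx": 0,"wy": 0,"wz": 0},{"dx": 0,"dy": 0,"dz": 0,"wx": 0,"wy": 0,"wz": -4.1},{"dx": 0,"dy": 0,"dz": 0,"wx": 0,"wy": 0,"wz": -4.1},{"dx": 0,"dy": 0,"dz": 0,"wx": 0,"wy": 0,"wz": -4.1},{"dx": 0,"dy": 0,"dz": 0,"wx": 0,"wy": 0,"wz": 0}]}}

```text
time_s: 6.92
position: [0.5538, 0.0135, 0.1659]
ee_rot: [0.0, -0.013, 1.0, 0.0]
force: [0.7, -0.8, -0.3]
opening: 0.0151
gripper_force: 40.0
```

Run:
```python
from h import *
C=save(); c=C["wrist"]; i=c["img"]
crop=lambda i,x,y,w,h,k: cv2.resize(i[y:y+h,x:x+w],None,fx=k,fy=k,interpolation=cv2.INTER_CUBIC)
cv2.imwrite("pics/w2.png",np.hstack([crop(i,190,60,250,375,1.6),np.vstack([crop(C["top"]["img"],280,200,100,75,4),crop(C["scene"]["img"],255,215,100,75,4)])]))
s=get_state();print(s["position"],np.round(Ro.from_quat(np.roll(s["ee_rot"],-1)).as_matrix(),4),s["gripper_force"],s["opening"])
cl=np.array([.554,.013,0]);a=np.radians(1.5);X=np.array([np.cos(a),np.sin(a),0]);Y=np.array([-X[1],X[0],0]);Z=np.array([0,0,1])
for n,p in dict(prongF=(30,-12,70),prongN=(-30,-12,70),blk1=(-80,11,78),blk2=(-80,-11,78),blk3=(-120,-11,78),blk4=(-120,11,78),pl=(48,-18,6),pl2=(48,18,6)).items():
    print(n,np.round(proj(c,cl+(p[0]*X+p[1]*Y+p[2]*Z)/1000),1))
```

```text
[0.55379947 0.013652   0.16565193] [[-9.997e-01 -2.570e-02  1.000e-04]
 [-2.570e-02  9.997e-01 -0.000e+00]
 [-1.000e-04 -0.000e+00 -1.000e+00]] 39.97615098953247 0.014677453471823552
prongF [297.9 277.5]
prongN [297.  198.2]
blk1 [330.1 125.7]
blk2 [297.2 125.7]
blk3 [296.6  62.5]
blk4 [330.5  62.4]
pl [294.6 272.3]
pl2 [333.6 272.2]
```

View pics/w2.png

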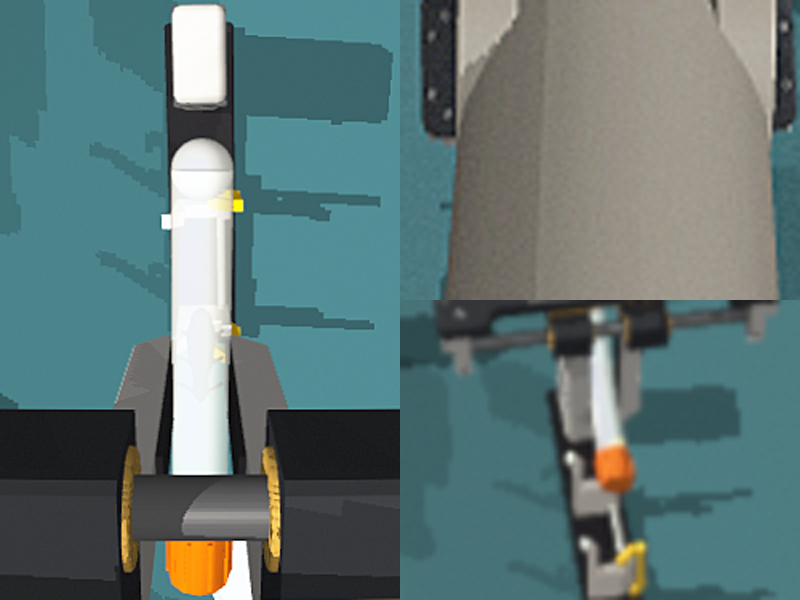

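Run:
```python
from h import *
c=load()["wrist"]; s=get_state(); R=Ro.from_quat(np.roll(s["ee_rot"],-1)).as_matrix(); p=s["position"]
for q in[(.065,0,-.0188),(.057,.008,-.0188),(.057,-.008,-.0188),(-.065,0,-.0188),(-.065,0.0095,-.0188),(-.065,-.0095,-.0188),(-.065,0,-.0283),(.065,0,-.01),(.065,0,-.028)]: print(q,np.round(proj(c,p+R@np.array(q)),1))
```

```text
(0.065, 0, -0.0188) [314.5 152.8]
(0.057, 0.008, -0.0188) [333.8 172.5]
(0.057, -0.008, -0.0188) [295.1 172.5]
(-0.065, 0, -0.0188) [314.5 421.9]
(-0.065, 0.0095, -0.0188) [333.7 421.8]
(-0.065, -0.0095, -0.0188) [295.4 421.8]
(-0.065, 0, -0.0283) [314.5 435.6]
(0.065, 0, -0.01) [314.5 152.2]
(0.065, 0, -0.028) [314.4 153.5]
```

The tube sits about 2 mm towards its tip end relative to the TCP. Laterally it is within 0.5 mm of the holder. I'll correct the 2 mm and come down to just above the noses.

Call:
{"api": "servo_tool", "payload": {"deltas": [{"dx": -0.002,"dy": 0,"dz": 0.02,"wx": 0,"wy": 0,"wz": 0},{"dx": 0,"dy": 0,"dz": 0.03,"wx": 0,"wy": 0,"wz": 0},{"dx": 0,"dy": 0,"dz": 0.03,"wx": 0,"wy": 0,"wz": 0},{"dx": 0,"dy": 0,"dz": 0.015,"wx": 0,"wy": 0,"wz": 0},{"dx": 0,"dy": 0,"dz": 0.01,"wx": 0,"wy": 0,"wz": 0},{"dx": 0,"dy": 0,"dz": 0,"wx": 0,"wy": 0,"wz": 0}]}}

```text
time_s: 7.82
position: [0.5559, 0.0137, 0.0604]
ee_rot: [-0.0, -0.014, 1.0, -0.0]
force: [-0.5, 0.3, -0.5]
opening: 0.0152
gripper_force: 40.0
```

Call:
{"api": "servo_tool", "payload": {"deltas": [{"dx": 0,"dy": 0,"dz": 0.005,"wx": 0,"wy": 0,"wz": 0},{"dx": 0,"dy": 0,"dz": 0.005,"wx": 0,"wy": 0,"wz": 0},{"dx": 0,"dy": 0,"dz": 0.004,"wx": 0,"wy": 0,"wz": 0},{"dx": 0,"dy": 0,"dz": 0.004,"wx": 0,"wy": 0,"wz": 0},{"dx": 0,"dy": 0,"dz": 0,"wx": 0,"wy": 0,"wz": 0},{"dx": 0,"dy": 0,"dz": 0,"wx": 0,"wy": 0,"wz": 0}]}}

```text
time_s: 8.57
position: [0.5559, 0.0137, 0.0425]
ee_rot: [0.0, -0.014, 1.0, -0.0]
force: [1.4, -0.3, 0.1]
opening: 0.0148
gripper_force: 40.0
```

Call:
{"api": "servo_tool", "payload": {"deltas": [{"dx": 0,"dy": 0,"dz": 0.003,"wx": 0,"wy": 0,"wz": 0},{"dx": 0,"dy": 0,"dz": 0.003,"wx": 0,"wy": 0,"wz": 0},{"dx": 0,"dy": 0,"dz": 0,"wx": 0,"wy": 0,"wz": 0}]}}

```text
time_s: 8.95
position: [0.5559, 0.0137, 0.0364]
ee_rot: [-0.0, -0.014, 1.0, -0.0]
force: [0.7, -0.3, -0.4]
opening: 0.0149
gripper_force: 40.0
```

Call:
{"api": "servo_tool", "payload": {"deltas": [{"dx": 0,"dy": 0,"dz": 0.002,"wx": 0,"wy": 0,"wz": 0},{"dx": 0,"dy": 0,"dz": 0.002,"wx": 0,"wy": 0,"wz": 0},{"dx": 0,"dy": 0,"dz": 0,"wx": 0,"wy": 0,"wz": 0}]}}

```text
time_s: 9.32
position: [0.5556, 0.0138, 0.0322]
ee_rot: [-0.0, -0.014, 1.0, -0.0]
force: [-0.2, 0.1, -1.2]
opening: 0.015
gripper_force: 40.0
```

There's no contact force where the noses should have resisted, so I'll look.

Run:
```python
from h import *
C=save(); c=C["wrist"]; i=c["img"]
crop=lambda i,x,y,w,h,k: cv2.resize(i[y:y+h,x:x+w],None,fx=k,fy=k,interpolation=cv2.INTER_CUBIC)
cv2.imwrite("pics/w3.png",np.hstack([crop(i,240,60,150,225,2.667)[:600,:400],crop(C["scene"]["img"],265,220,67,100,6)[:600,:400]]))
print(get_state()["force"],get_state()["wrist_torque"])
```

```text
[-0.14411696 -0.22349035 -1.74278567] [-0.06956127  0.03193353  0.0697147 ]
```

View pics/w3.png

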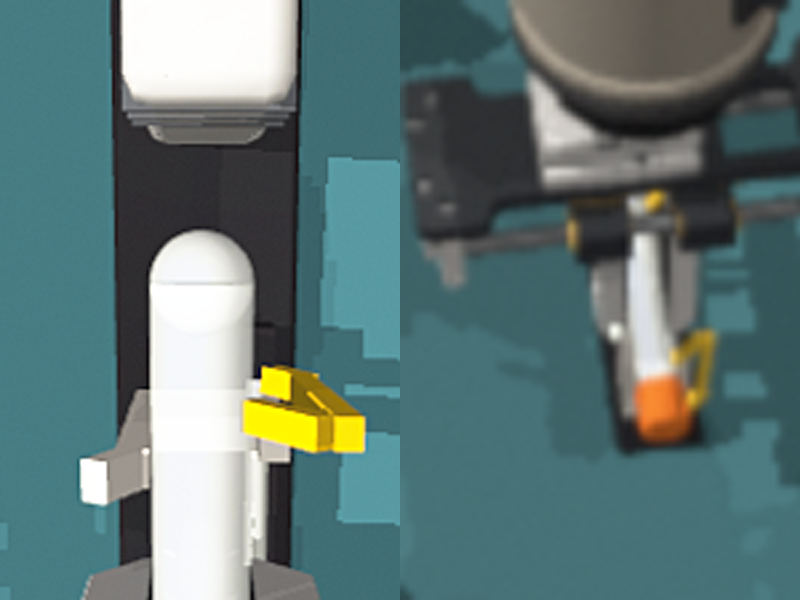

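The tube is inside the prongs with the jaw pushed to its side, aligned well. Pressing on.

Call:
{"api": "servo_tool", "payload": {"deltas": [{"dx": 0,"dy": 0,"dz": 0.002,"wx": 0,"wy": 0,"wz": 0},{"dx": 0,"dy": 0,"dz": 0.002,"wx": 0,"wy": 0,"wz": 0},{"dx": 0,"dy": 0,"dz": 0.001,"wx": 0,"wy": 0,"wz": 0},{"dx": 0,"dy": 0,"dz": 0,"wx": 0,"wy": 0,"wz": 0}]}}

```text
time_s: 9.98
position: [0.5558, 0.0139, 0.0274]
ee_rot: [-0.0, -0.014, 1.0, 0.0]
force: [0.2, 0.5, -1.6]
opening: 0.0152
gripper_force: 40.0
```

Call:
{"api": "servo_tool", "payload": {"deltas": [{"dx": 0,"dy": 0,"dz": 0.001,"wx": 0,"wy": 0,"wz": 0},{"dx": 0,"dy": 0,"dz": 0.001,"wx": 0,"wy": 0,"wz": 0},{"dx": 0,"dy": 0,"dz": 0,"wx": 0,"wy": 0,"wz": 0}]}}

```text
time_s: 10.35
position: [0.556, 0.0138, 0.0256]
ee_rot: [0.0, -0.014, 1.0, 0.0]
force: [-1.7, 1.0, 3.6]
opening: 0.0149
gripper_force: 40.0
```

Now there's contact at the expected seat height. I'll push a little more to be sure it's home.

Call:
{"api": "servo_tool", "payload": {"deltas": [{"dx": 0,"dy": 0,"dz": 0.001,"wx": 0,"wy": 0,"wz": 0},{"dx": 0,"dy": 0,"dz": 0,"wx": 0,"wy": 0,"wz": 0},{"dx": 0,"dy": 0,"dz": 0,"wx": 0,"wy": 0,"wz": 0}]}}

```text
time_s: 10.72
position: [0.5561, 0.0138, 0.0253]
ee_rot: [0.0, -0.014, 1.0, 0.0]
force: [-5.6, -0.1, 19.2]
opening: 0.015
gripper_force: 40.0
```

Call:
{"api": "servo_tool", "payload": {"deltas": [{"dx": 0,"dy": 0,"dz": 0,"wx": 0,"wy": 0,"wz": 0},{"dx": 0,"dy": 0,"dz": 0,"wx": 0,"wy": 0,"wz": 0},{"dx": 0,"dy": 0,"dz": 0,"wx": 0,"wy": 0,"wz": 0}], "grip": 0.72}}

```text
time_s: 11.1
position: [0.5558, 0.0137, 0.0243]
ee_rot: [-0.0, -0.014, 1.0, -0.0]
force: [0.3, -0.1, 0.5]
opening: 0.0264
gripper_force: 0.0
```

Call:
{"api": "servo_tool", "payload": {"deltas": [{"dx": 0,"dy": 0,"dz": -0.005,"wx": 0,"wy": 0,"wz": 0},{"dx": 0,"dy": 0,"dz": -0.015,"wx": 0,"wy": 0,"wz": 0},{"dx": 0,"dy": 0,"dz": -0.03,"wx": 0,"wy": 0,"wz": 0},{"dx": 0,"dy": 0,"dz": -0.04,"wx": 0,"wy": 0,"wz": 0},{"dx": 0,"dy": 0,"dz": -0.04,"wx": 0,"wy": 0,"wz": 0},{"dx": 0,"dy": 0,"dz": -0.01,"wx": 0,"wy": 0,"wz": 0},{"dx": 0,"dy": 0,"dz": 0,"wx": 0,"wy": 0,"wz": 0}]}}

```text
time_s: 11.98
position: [0.5561, 0.014, 0.1653]
ee_rot: [0.001, -0.014, 1.0, 0.0]
force: [-0.6, 1.1, 0.9]
opening: 0.0265
gripper_force: 0.0
```

Run:
```python
from h import *
C=save(); c=C["wrist"]; i=c["img"]
s=get_state();print(s["position"],s["ee_rot"])
crop=lambda i,x,y,w,h,k: cv2.resize(i[y:y+h,x:x+w],None,fx=k,fy=k,interpolation=cv2.INTER_CUBIC)
cv2.imwrite("pics/w4.png",np.hstack([crop(i,240,50,150,225,2.667)[:600,:400],crop(C["scene"]["img"],265,220,67,100,6)[:600,:400]]))
cl=np.array([.554,.0138,0]);a=np.radians(1.5);X=np.array([np.cos(a),np.sin(a),0]);Y=np.array([-X[1],X[0],0]);Z=np.array([0,0,1])
for n,p in dict(blk1=(-80,11,78),blk2=(-80,-11,78),blk3=(-120,-11,78),blk4=(-120,11,78),tip=(-65,0,44),cap=(65,0,44)).items():
    q=cl+(p[0]*X+p[1]*Y+p[2]*Z)/1000
    print(n,np.round((proj(c,q)-[240,50])*2.667,1),np.round((proj(C["scene"],q)-[265,220])*6+[400,0],1))
```

```text
[0.5552183  0.01378335 0.1635522 ] [-7.63302481e-04 -1.37310608e-02  9.99905415e-01 -1.93205726e-04]
blk1 [243.7 195.9] [642.4  79.7]
blk2 [155.2 195.7] [588.6  85.9]
blk3 [154.1  25.6] [575.8   6. ]
blk4 [245.3  25.7] [ 6.289e+02 -1.000e-01]
tip [199.5 255.9] [620.9 159.1]
cap [198.8 681.9] [666. 435.]
```

View pics/w4.png

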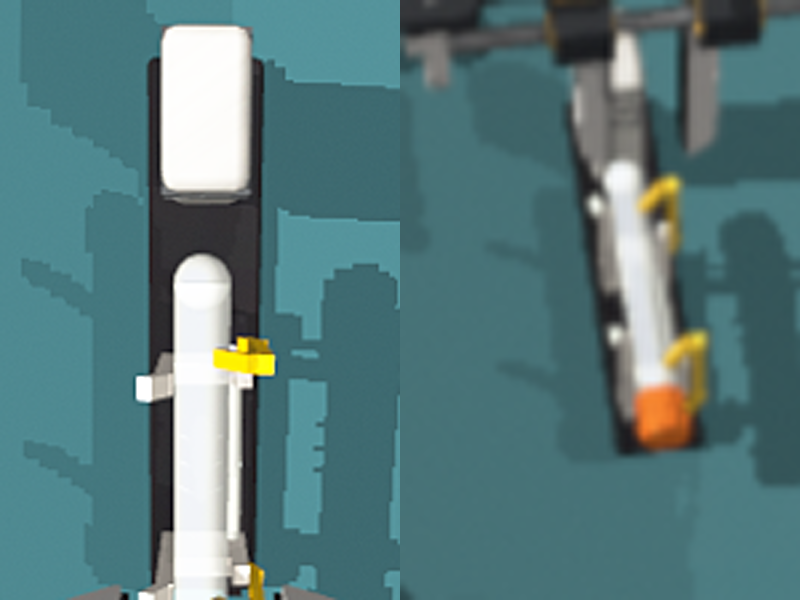

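The jaw noses lie over the seated tube, the tip is at (202,254) in the crop (within 1 mm of prediction), and the block is about 1.5 mm further to +y than I estimated. Next I'll grip the block.

Call:
{"api": "servo_tool", "payload": {"deltas": [{"dx": 0.025,"dy": 0,"dz": 0,"wx": 0,"wy": 0,"wz": 0},{"dx": 0.025,"dy": 0,"dz": 0,"wx": 0,"wy": 0,"wz": 0},{"dx": 0.025,"dy": 0,"dz": 0,"wx": 0,"wy": 0,"wz": 0},{"dx": 0.026,"dy": 0.001,"dz": 0,"wx": 0,"wy": 0,"wz": 0},{"dx": 0,"dy": 0,"dz": 0,"wx": 0,"wy": 0,"wz": 0},{"dx": 0,"dy": 0,"dz": 0.03,"wx": 0,"wy": 0,"wz": 0},{"dx": 0,"dy": 0,"dz": 0.03,"wx": 0,"wy": 0,"wz": 0},{"dx": 0,"dy": 0,"dz": 0.03,"wx": 0,"wy": 0,"wz": 0},{"dx": 0,"dy": 0,"dz": 0.02,"wx": 0,"wy": 0,"wz": 0},{"dx": 0,"dy": 0,"dz": 0.015,"wx": 0,"wy": 0,"wz": 0},{"dx": 0,"dy": 0,"dz": 0,"wx": 0,"wy": 0,"wz": 0},{"dx": 0,"dy": 0,"dz": 0,"wx": 0,"wy": 0,"wz": 0}], "grip": 0.4}}

```text
time_s: 13.62
position: [0.4553, 0.012, 0.0399]
ee_rot: [0.0, -0.014, 1.0, -0.0]
force: [-0.0, 0.2, 0.4]
opening: 0.0567
gripper_force: 0.0
```

Call:
{"api": "servo_tool", "payload": {"deltas": [{"dx": 0,"dy": 0,"dz": 0,"wx": 0,"wy": 0,"wz": 0},{"dx": 0,"dy": 0,"dz": 0,"wx": 0,"wy": 0,"wz": 0},{"dx": 0,"dy": 0,"dz": 0,"wx": 0,"wy": 0,"wz": 0},{"dx": 0,"dy": 0,"dz": 0,"wx": 0,"wy": 0,"wz": 0},{"dx": 0,"dy": 0,"dz": 0,"wx": 0,"wy": 0,"wz": 0},{"dx": 0,"dy": 0,"dz": 0,"wx": 0,"wy": 0,"wz": 0}], "grip": 1, "newtons": 55}}

```text
time_s: 14.38
position: [0.4549, 0.0121, 0.0396]
ee_rot: [0.0, -0.014, 1.0, 0.0]
force: [-1.0, 1.1, 5.3]
opening: 0.0215
gripper_force: 55.0
```

Call:
{"api": "servo_tool", "payload": {"deltas": [{"dx": 0,"dy": 0,"dz": -0.01,"wx": 0,"wy": 0,"wz": 0},{"dx": 0,"dy": 0,"dz": -0.02,"wx": 0,"wy": 0,"wz": 0},{"dx": 0,"dy": 0,"dz": -0.03,"wx": 0,"wy": 0,"wz": 0},{"dx": 0,"dy": 0,"dz": -0.04,"wx": 0,"wy": 0,"wz": 0},{"dx": 0,"dy": 0,"dz": -0.04,"wx": 0,"wy": 0,"wz": 0},{"dx": 0,"dy": 0,"dz": -0.03,"wx": 0,"wy": 0,"wz": 0},{"dx": 0,"dy": 0,"dz": -0.018,"wx": 0,"wy": 0,"wz": 0},{"dx": 0,"dy": 0,"dz": 0,"wx": 0,"wy": 0,"wz": 3.1},{"dx": 0,"dy": 0,"dz": 0,"wx": 0,"wy": 0,"wz": 3.2},{"dx": 0,"dy": 0,"dz": 0,"wx": 0,"wy": 0,"wz": 3.1},{"dx": 0,"dy": 0,"dz": 0,"wx": 0,"wy": 0,"wz": 0},{"dx": 0,"dy": 0,"dz": 0,"wx": 0,"wy": 0,"wz": 0}]}}

```text
time_s: 15.88
position: [0.4547, 0.0119, 0.2276]
ee_rot: [-0.0, 0.068, 0.998, -0.0]
force: [0.4, 0.6, -2.9]
opening: 0.022
gripper_force: 55.0
```

Call:
{"api": "servo_tool", "payload": {"deltas": [{"dx": 0.0016,"dy": 0.0114,"dz": 0,"wx": 0,"wy": 0,"wz": 0},{"dx": 0.0032,"dy": 0.0226,"dz": 0,"wx": 0,"wy": 0,"wz": 0},{"dx": 0.0032,"dy": 0.0226,"dz": 0,"wx": 0,"wy": 0,"wz": 0},{"dx": 0.0032,"dy": 0.0226,"dz": 0,"wx": 0,"wy": 0,"wz": 0},{"dx": 0.0032,"dy": 0.0226,"dz": 0,"wx": 0,"wy": 0,"wz": 0},{"dx": 0.0032,"dy": 0.0226,"dz": 0,"wx": 0,"wy": 0,"wz": 0},{"dx": 0.0032,"dy": 0.0226,"dz": 0,"wx": 0,"wy": 0,"wz": 0},{"dx": 0.0032,"dy": 0.0226,"dz": 0,"wx": 0,"wy": 0,"wz": 0},{"dx": 0.0032,"dy": 0.0226,"dz": 0,"wx": 0,"wy": 0,"wz": 0},{"dx": 0.0032,"dy": 0.0226,"dz": 0,"wx": 0,"wy": 0,"wz": 0},{"dx": 0.0016,"dy": 0.0114,"dz": 0,"wx": 0,"wy": 0,"wz": 0},{"dx": 0,"dy": 0,"dz": 0,"wx": 0,"wy": 0,"wz": 0},{"dx": 0,"dy": 0,"dz": 0,"wx": 0,"wy": 0,"wz": 0}]}}

```text
time_s: 17.5
position: [0.4541, 0.2397, 0.2274]
ee_rot: [-0.0, 0.069, 0.998, -0.0]
force: [0.4, -0.5, -2.9]
opening: 0.0217
gripper_force: 55.0
```

Run:
```python
from h import *
C=save(); s=get_state();print(s["position"],s["ee_rot"],s["joint_vel"].max())
for n in C: print(n,[np.round(proj(C[n],p),1) for p in([.488,.2363,.2317],[.6168,.2186,.2317],[.5524,.2274,.2317])])
crop=lambda i,x,y,w,h,k: cv2.resize(i[y:y+h,x:x+w],None,fx=k,fy=k,interpolation=cv2.INTER_CUBIC)
S,T=C["scene"],C["top"]
cv2.imwrite("pics/f.png",np.vstack([np.hstack([crop(S["img"],375,160,100,75,4),crop(T["img"],165,190,100,75,4)]),np.hstack([crop(C["wrist"]["img"],200,60,250,225,4/3)[:300,:333],crop(S["img"],340,130,207,133,2.256)[:300,:467]])]))
```

```text
[0.45413363 0.23977666 0.2275627 ] [1.97963186e-05 6.88275816e-02 9.97628570e-01 1.51382973e-05] -0.00010576825642280899
scene [array([400.7, 191.3]), array([404.5, 239.7]), array([402.6, 214.9])]
top [array([221.6, 253.7]), array([231.6, 191.6]), array([226.6, 222.4])]
wrist [array([316.9, 351.4]), array([316.8, 537.9]), array([316.7, 454.4])]
```

View pics/f.png

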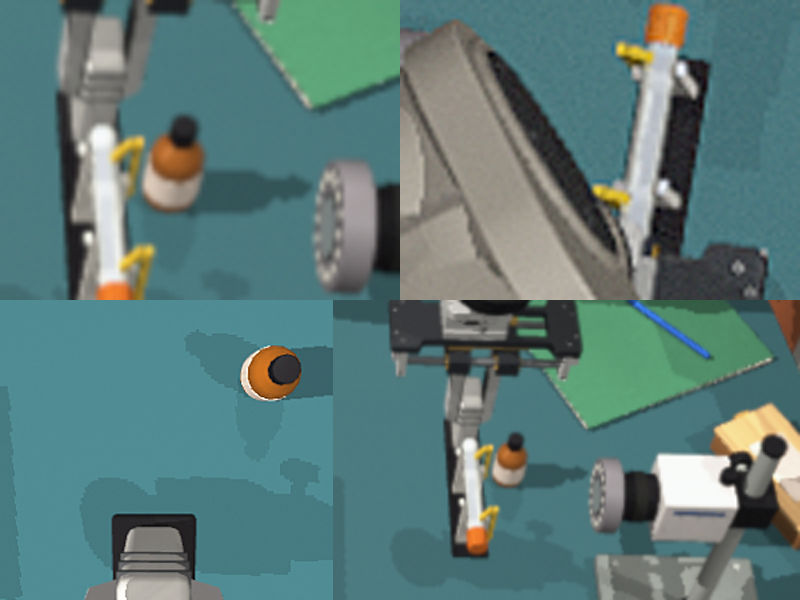

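Both views put the tube close to the prediction: scene tip at (400,191) and top cap end at (232,192). The slope in the top view may be slightly off, so my last picture is an enlarged crop with the predicted axis beside the tube.

Run:
```python
from h import *
C=load(); S,T=C["scene"],C["top"]
V=np.array([.5524,.2274,.2317]);a=np.radians(-7.8);X=np.array([np.cos(a),np.sin(a),0]);Y=np.array([-X[1],X[0],0])
def tile(c,ox,oy,w,h,k):
    i=cv2.resize(c["img"][oy:oy+h,ox:ox+w],None,fx=k,fy=k,interpolation=cv2.INTER_CUBIC)
    m=lambda p: tuple(int(round(v)) for v in ((proj(c,p)-[ox,oy]+.5)*k-.5))
    for y in(-.008,.008): cv2.line(i,m(V-.065*X+y*Y),m(V+.045*X+y*Y),(0,0,255) if y<0 else (0,255,0),1)
    for s in (-.065,.045,.065): cv2.line(i,m(V+s*X-.0095*Y),m(V+s*X+.0095*Y),(255,0,255),1)
    return i
cv2.imwrite("pics/f2.png",np.hstack([tile(S,380,180,50,75,8),tile(T,202,185,50,75,8)]))
```

```text
(no output)
```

View pics/f2.png

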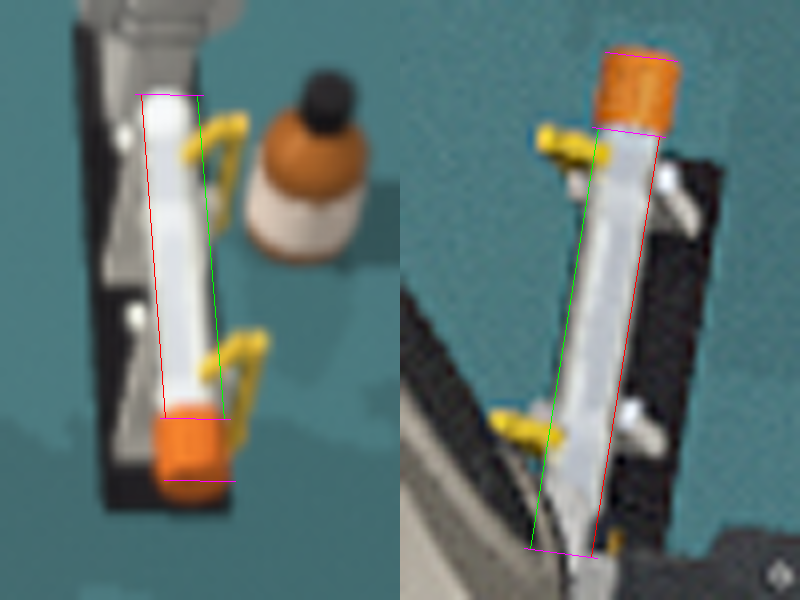

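The outlines coincide with the tube within about 1 mm in both views, and the tube is level and square. I'll make a 1 mm correction towards the camera, settle, and hand in.

Call:
{"api": "servo_tool", "payload": {"deltas": [{"dx": 0,"dy": 0.001,"dz": 0,"wx": 0,"wy": 0,"wz": 0},{"dx": 0,"dy": 0,"dz": 0,"wx": 0,"wy": 0,"wz": 0},{"dx": 0,"dy": 0,"dz": 0,"wx": 0,"wy": 0,"wz": 0},{"dx": 0,"dy": 0,"dz": 0,"wx": 0,"wy": 0,"wz": 0}]}}

```text
time_s: 18.15
position: [0.4541, 0.2415, 0.2275]
ee_rot: [-0.0, 0.068, 0.998, -0.0]
force: [0.3, 0.3, -1.7]
opening: 0.0217
gripper_force: 55.0
```

```bash
python3 -c "
from rig import *
s=get_state();print(s['position'],s['gripper_force'],abs(s['joint_vel']).max());print(ticket.sign_off())"
```

```text
[0.45412071 0.24146419 0.22747877] 54.992682337760925 0.0024170097967829746
the job is handed in; nothing more can be done
None
```

The orange-capped tube is clipped home with the jaw shut and held by the grip at the view point, level and square, within about 1 mm in the last pictures; handed in at about 18 s, with no verdict shown.

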